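# Set up the shaving mirror on the vanity

### The job

Get the shaving mirror ready for use. First set the drooping mirror: swivel it square to its own stand, so that the glass looks out over the tray, and lean it back about 15 degrees from upright; then take the bar of soap from its dish and lay it gently, flat, in the tray of the mirror's stand, without dropping it; last, press the light button on the stand fully down, then let go. Leave the dish and the other toiletries as they stand.

Things in the scene. Friction and masses are not known exactly. Their poses are not given: they have to be found in the camera images.
- stand: Fixed base of the shaving mirror: white slab 230 (x) by 200 (y) by 12 mm, front along its own -x (roughly towards the robot, yaw varies). Origin on the work surface under the vertical swivel axis; the slab reaches 160 mm in front of it, 70 mm behind, 100 mm to each side. A tray fills its front; the light button stands beside the tray, on the -y side
- tray (a point): Centre of the tray's floor on the stand, 89 mm in front of the swivel axis, 25 mm to the +y side and 12 mm above the work surface; axes those of the stand. The tray is 120 (x) by 130 (y) mm inside, with walls 6 mm thick and 12 mm high
- swivel (a joint): Swivel of the steel yoke (U shape, 206 mm wide, cross-bar 73 to 85 mm up) and mirror about the vertical axis through the stand's origin, rad, counter-clockwise from above; 0 = square to the stand, glass facing the tray side (stand's -x). Starts at 0.45 to 0.9; range -1.3 to 1.3. Friction 0.08 N m, stays where left
- tilt (a joint): Tilt of the mirror in its yoke, rad, about the yoke's y axis 185 mm above the work surface, straight above the stand's origin; 0 = upright, positive = top leans back, away from the glass side (15 degrees = 0.262), negative = droops forward. Starts at -0.65 to -0.4; range -0.95 to 0.7. Friction 0.2 N m, stays where left
- mirror_top (a point): Middle of the top edge of the mirror: a flat rectangular panel 160 mm wide (y), 170 mm high (z) and 12 mm thick (x) in a white frame, the glass on its own -x side. The point is 85 mm from the tilt axis; the axes turn with the mirror. The whole top edge is free to be pinched across its 12 mm
- mirror_centre (a point): Centre of the mirror panel, on both the tilt axis and the swivel axis; axes turn with the mirror
- soap: Cream-coloured bar of soap with rounded edges, 80 (x) by 50 (y) by 28 mm (z), about 100 g; origin at the centre of its underside. It lies flat in the soap dish, underside 14 mm above the work surface, along the dish to within about 3 degrees
- dish: Fixed white ceramic soap dish 120 (x) by 85 (y) mm, rim 12 mm high, with two ribs whose tops are 14 mm up; origin at the centre of its underside. It stands to the left or to the right of the mirror
- light_top (a point): Centre of the top of the round steel push button (28 mm across, in a small grey housing) on the stand, 100 mm in front of the swivel axis and 72 mm to the -y side; it sinks 6 mm straight down
- light (a joint): How far the light button is pressed, m: 0 = up, 0.006 = fully down (about 5 N); springs back
- tumbler: Bystander: white ceramic tumbler, 72 mm across, 100 mm high, origin under its centre; on the side where the dish is not
- lotion: Bystander: white bottle 60 mm across, 160 mm high, behind on the left
- jar: Bystander: amber jar 64 mm across, 50 mm high, behind on the right
- scent: Bystander: green glass bottle 44 mm across, 90 mm high, behind the mirror
- spray: Bystander: aluminium can 52 mm across, 150 mm high, behind the mirror
- nailbrush: Bystander: wooden nail brush 45 by 95 by 34 mm, in front of the stand on the left
- carton: Bystander: paper soap carton 55 by 85 by 35 mm, in front of the stand on the right
Not all that is in view belongs to the job. What is shaped like the soap but green is not meant.

How it is judged:
On the way, in this order (a step that is already met when the one before it is completed fails the run):
1. the mirror is set: square to its stand and leaning back 15 degrees (value of joint swivel between -0.105 and 0.105 rad and value of joint tilt between 0.172 and 0.352 rad), for 0.3 s.
2. the soap lies flat in the tray, released (x of soap in the frame of tray between -0.045 and 0.045 m and y of soap in the frame of tray between -0.05 and 0.05 m and z of soap in the frame of tray between -0.004 and 0.005 m and angle between soap's own z axis and vertical below 0.1 rad and linear speed of soap below 0.03 m/s and contact force between the fingers and soap below 0.05 N), for 0.2 s.
3. the light button is pressed down (value of joint light above 0.0045 m), for 0.05 s.
At the end, for the whole second after the job is handed in: The mirror stands still, square to its stand within 6 degrees and leaning back 15 degrees within 5 degrees; the soap lies flat on the tray's floor, within the tray's walls, released and at rest; the light button has been pressed (at least 4.5 of its 6 mm) after that and is up again (all of step 1 and all of step 2 and value of joint light below 0.002 m and velocity of joint swivel between -0.05 and 0.05 rad/s and velocity of joint tilt between -0.05 and 0.05 rad/s); the robot touches nothing.
It fails at once if the soap is dropped (falls freely by more than about 3 cm) (linear speed of soap above 0.75 m/s and contact force between the fingers and soap below 0.05 N).
It fails at once if a bystander is shifted by more than 3 cm or knocked over (distance of any of tumbler, lotion, jar, scent, spray, nailbrush, carton from where it was at the start of the episode above 0.03 m or angle between any of tumbler, lotion, jar, scent, spray, nailbrush, carton's own z axis and vertical above 0.5 rad).
It also fails if it takes over 62 s, if anything falls off the work surface, if the arm or the gripper's body presses on something with over 40 N, if the wrist force passes 120 N, or if a joint passes its speed limit or range.

### The arm

A 6-joint arm with a two-finger parallel gripper is mounted at the origin on the work surface. World frame = base frame: x ahead of the robot, y to its left, z up, the work surface at z = 0. Lengths are in m, angles in rad, forces in N, time in s.
With the tool pointing down it reaches from about 0.275 to 0.975 m from the base axis. Payload 8.4 kg.
Tool frame: the origin (TCP) lies between the finger pads; the fingertips stand 25 mm ahead of it and the grasp point (between the pads) lies 6 mm ahead of it (manip.nose_length is the distance from the TCP to the fingertips, in m); z points along the fingers, y is the direction in which the jaws open and shut (so a half turn about z gives the same grasp; the last joint's range is limited). The gripper opens to 92 mm and grips with 3 to 60 N. Pads are 20 mm wide; open, the fingers measure 128 mm over their backs; the gripper's body (75 mm by 189 mm) begins 69 mm behind the grasp point.
Start: joints at [1.141, 0.353, 1.633, -0, 1.155, -0.002], TCP at [0.259, 0.569, 0.216] pointing down, gripper open.
Joint ranges: [-2.63, 2.63], [-0.92, 2.1], [0.06, 2.66], [-1.3, 4.44], [0, 2.69], [-3.02, 3.02]. Speed limits (rad/s): [2.22, 2.22, 2.79, 3.14, 3.14, 3.14].

### API

Orientations are given as a unit quaternion [x, y, z, w].
In Python, from station import manip gives the robot as it stands.
- The arm moves only by the tool servo_tool, never from a script. Its argument "series" is a list of rows, each an object with "offset": the shift along the tool's x, y, z in mm, a list of three; "twist": the turn, a rotation vector about the tool's x, y, z in rad, a list of three; "hand": the closure in counts, from 0 (fully open) to 255 (shut). In form: [{"offset": [tx, ty, tz], "twist": [wx, wy, wz], "hand": hand}, ...]. A call has 1 to 8 rows; each row is the pose to reach, as a shift and turn from the pose commanded when the call began, along the tool's axes at that moment; what a row does not reach only later rows make up. A row lasts 1/8 s, in which the tool goes at most 62.5 mm and 10.7 degrees, less where a joint would pass 70% of its speed; a pose out of reach is approached as far as the arm can. A call with a gripper value outside its range is refused whole. The fingers move at their own pace and stop on an object; "force" is the grip in N (left out, the last holds). Time passes only in rows, so rows that repeat a pose let the fingers close. It gives the time, the measured TCP pose, the force and the opening at its end, in the units of the state.
- manip.get_state(): the state, without advancing time (a new reading comes with each control period).
- manip.capture(name): name is "scene" or "top"; returns a dict with "image" (480x640x3 uint8, red, green, blue), "mtx" (3x3 intrinsics, pixels), "cam_to_world" (4x4, takes a point from camera to world coordinates). Camera axes: x right, y down, z forward; pixel columns grow to the right and rows downward; lengths in m; the calibration is good to about 2 mm. A picture is of the moment at which its call begins. There is no depth.
- manip.job_done(): hands the job in, once; it reports no verdict.
The state is a dict: "time_s": time; "joint_positions": joint angles; "qvel": joint speeds; "tau": joint torques, N m; "eef_pos": TCP position; "tool_rot": TCP orientation; "wrist_force": force on the tool from outside, world axes, zero at the start; "torque": the same for the moment, N m; "opening": finger opening in m.
Only numpy, scipy, OpenCV 4.12 (cv2) and the standard library are available. Lean on these libraries where they do the work, as an engineer would, in place of code of your own. Each camera call takes 0.05 s, during which the arm holds its last target. There are 200 camera calls.

## Working session

There is one attempt and no reset: what is moved stays moved. The work goes in short steps, Python scripts to look and compute and a tool call to move; the robot and the scene stay as the last step left them, time stands still between calls to the robot, and variables do not carry over. Pictures are saved under pics/ and viewed, about 8 in all and at most 12, crops included, and the job is handed in when it is done.

Besides the shell and the picture viewer there is one more tool, called after "Call:" as name([rows], argument=value, ...), one row to a line, values as JSON. servo_tool: Moves the arm, as the interface text tells. Its arguments: {"type":"object","properties":{"series":{"type":"array"},"force":{"type":"number"}},"required":["series"]}

```bash
mkdir -p pics; cat > h.py <<'E'
import numpy as np, cv2
from station import manip
def cap(n,f):
    c=manip.capture(n); cv2.imwrite(f'pics/{f}.png',c['image'][:,:,::-1]); np.savez(f'pics/{f}.npz',m=c['mtx'],T=c['cam_to_world']); return c
def ray(f,u,v,z):
    d=np.load(f'pics/{f}.npz'); r=d['T'][:3,:3]@np.linalg.inv(d['m'])@[u,v,1]; o=d['T'][:3,3]; return (o+r*(z-o[2])/r[2]).round(4)
def proj(f,P):
    d=np.load(f'pics/{f}.npz'); P=np.atleast_2d(P); c=(P-d['T'][:3,3])@d['T'][:3,:3]; q=c@d['m'].T; return (q[:,:2]/q[:,2:]).round(1)
E
python3 -c "
from h import *
for n in('scene','top'):
    c=cap(n,n+'0');print(c['mtx'],c['cam_to_world'])
print(manip.get_state(), manip.nose_length)"
```

```text
[[473.12587329   0.         320.61642569]
 [  0.         473.12587329 242.67697277]
 [  0.           0.           1.        ]] [[ 0.4614726   0.62074669 -0.63381116  1.31429185]
 [ 0.88708628 -0.33172724  0.32099061 -0.44037061]
 [-0.01099857 -0.71037355 -0.70373891  1.01313462]
 [ 0.          0.          0.          1.        ]]
[[465.16294365   0.         312.97430255]
 [  0.         465.16294365 242.6610814 ]
 [  0.           0.           1.        ]] [[-0.00669926 -0.98430565  0.17634487  0.36270099]
 [-0.9999716   0.00598524 -0.00458058 -0.05527938]
 [ 0.00345322 -0.17637055 -0.98431779  1.3408437 ]
 [ 0.          0.          0.          1.        ]]
{'time_s': 0.1, 'joint_positions': array([ 1.14059377e+00,  3.53589062e-01,  1.63401796e+00,  7.79311942e-06,
        1.15520564e+00, -2.39260603e-03]), 'qvel': array([-0.00078215, -0.00153531, -0.00367208,  0.00113087,  0.00100164,
       -0.00132437]), 'tau': array([ 7.24789770e-04, -5.94905555e+01, -3.34927976e+01,  7.00320303e-02,
        1.83331466e-02, -2.26930206e-05]), 'eef_pos': array([0.25911614, 0.56829056, 0.2152503 ]), 'tool_rot': array([ 2.12278986e-01,  9.77208913e-01, -5.95025276e-04, -1.34396855e-04]), 'wrist_force': array([-0.29623202, -0.61549772,  0.08210034]), 'torque': array([ 0.01803107,  0.06644439, -0.01809483]), 'opening': 0.09194733816183118} 0.025
```

View pics/top0.png

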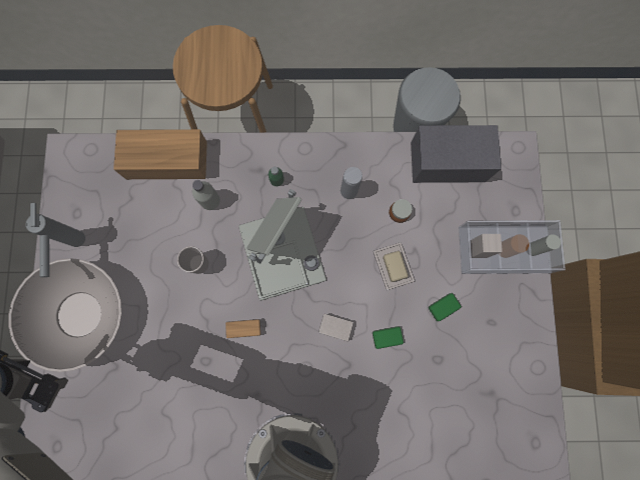

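View pics/scene0.png

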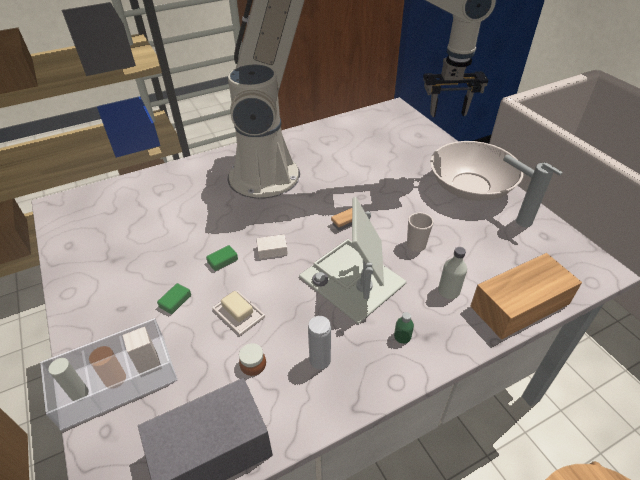

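Top view: stand around (285,255), swivelled mirror above it, soap in its dish at (395,265), tumbler at (190,260), and nailbrush and carton in front. The scene view agrees, with green decoys at (222,257) and (174,298). I'll enlarge both.

```bash
python3 -c "
from h import *
a=cv2.imread('pics/top0.png')[180:305,230:420]; b=cv2.imread('pics/scene0.png')[190:330,200:420]
cv2.imwrite('pics/topz.png',cv2.resize(a,None,fx=4.2,fy=4.2,interpolation=2)); cv2.imwrite('pics/scz.png',cv2.resize(b,None,fx=3.6,fy=3.6,interpolation=2))"
```

```text
(no output)
```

View pics/topz.png

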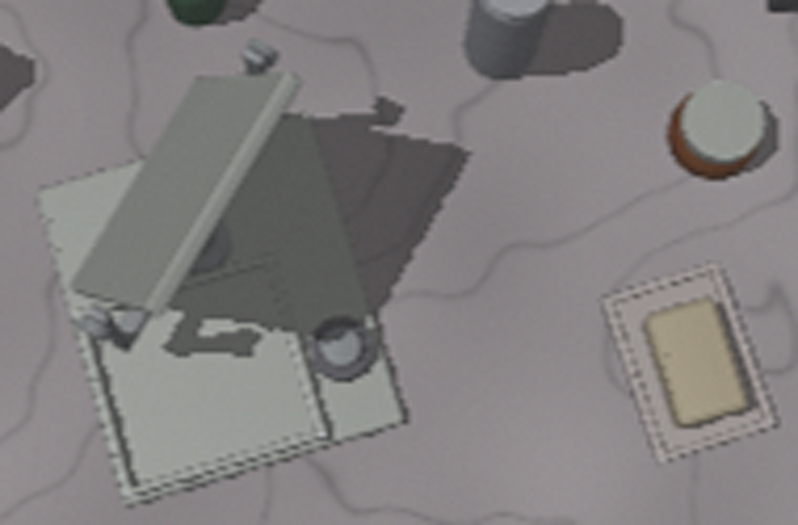

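View pics/scz.png

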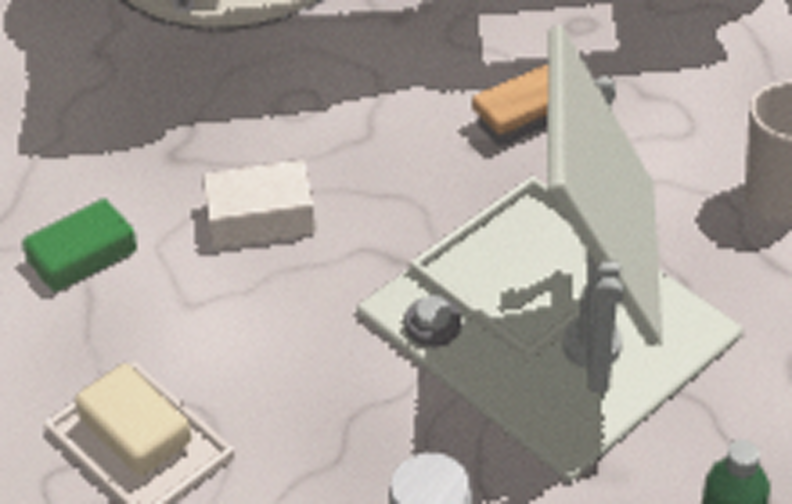

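Readable points: the slab corners in the top zoom are (128,500), (408,420) and (38,190). The mirror's top edge is the bright strip from (287,75) to (140,312), and we see its back. The soap's top corners are (645,318), (712,297), (752,408) and (680,427). Next I'll fit the poses.

```bash
cat > fit.py <<'E'
from h import *
from scipy.optimize import least_squares
from scipy.spatial.transform import Rotation as R
Z=lambda a:R.from_euler('z',a).as_matrix()
tp=lambda u,v:(np.array([u,v])-1.6)/4.2+[230,180]
sp=lambda u,v:(np.array([u,v])-1.3)/3.6+[200,190]
def W(p,P): return np.atleast_2d(P)@Z(p[2]).T+[p[0],p[1],0]
S=[(tp(128,500),'top0',[-.16,.1,.012]),(tp(408,420),'top0',[-.16,-.1,.012]),(tp(38,190),'top0',[.07,.1,.012]),
(sp(358,312),'scene0',[-.16,-.1,.012]),(sp(742,328),'scene0',[.07,.1,.012])]
f=lambda p:np.concatenate([proj(n,W(p,P))[0]-q for q,n,P in S])
r=least_squares(f,[.5,0.05,.3],diff_step=1e-3); st=r.x; print('stand',st,f(st).round(1))
M=[(tp(287,75),'top0',[0,-.08,.085]),(tp(140,312),'top0',[0,.08,.085]),(sp(561,30),'scene0',[0,.08,.085]),(sp(557,187),'scene0',[0,-.08,.085]),
(sp(655,180),'scene0',[.006,.08,-.085]),(sp(660,340),'scene0',[.006,-.08,-.085]),(tp(198,77),'top0',[.006,-.08,-.085]),(tp(75,290),'top0',[.006,.08,-.085])]
def mp(q,P): return W(st,(np.array(P)@R.from_euler('y',q[1]).as_matrix().T@Z(q[0]).T)+[0,0,.185])
g=lambda q:np.concatenate([proj(n,mp(q,P))[0]-u for u,n,P in M])
m=least_squares(g,[.7,-.5],diff_step=1e-3).x; print('mirror sw,tilt',m,g(m).round(1))
for P in([0,0,.085],[0,.08,.085],[0,-.08,.085],[0,0,0]): print('mir',P,mp(m,P).round(4))
so=np.array([ray('top0',*tp(*c),.041) for c in((645,318),(712,297),(752,408),(680,427))])
di=np.array([ray('top0',*tp(*c),.012) for c in((604,298),(716,264),(777,425),(662,461))])
for n,a in(('soap',so),('dish',di)):
    e1=a[0]+a[1]-a[2]-a[3]; print(n,a.mean(0),'yaw',np.arctan2(e1[1],e1[0]),'sizes',np.linalg.norm(e1)/2,np.linalg.norm(a[0]+a[3]-a[1]-a[2])/2)
print('tray',W(st,[-.089,.025,.012]),'light',W(st,[-.1,-.072,.02]), 'light px', ray('top0',*tp(342,343),.035))
np.savez('fit.npz',st=st,m=m)
E
python3 fit.py
```

```text
stand [0.61953753 0.049512   0.30668952] [-2.4  1.1 -2.2 -1.4 -3.7 -0.4  0.6 -2.   2.9 -1.6]
mirror sw,tilt [ 0.72606695 -0.46620967] [-0.3 -0.9 -0.2 -0.5  0.5 -2.   1.3 -0.9  2.3 -0.   3.2  0.6 -3.3 -1.1
 -5.  -2. ]
mir [0, 0, 0.085] [[0.6    0.0167 0.2609]]
mir [0, 0.08, 0.085] [[0.5313 0.0577 0.2609]]
mir [0, -0.08, 0.085] [[ 0.6687 -0.0243  0.2609]]
mir [0, 0, 0] [[0.6195 0.0495 0.185 ]]
soap [ 0.5278  -0.29355  0.041  ] yaw 0.29121015494655095 sizes 0.07767013583096138 0.04891472171033993
dish [ 0.5321   -0.293725  0.012   ] yaw 0.3162494694081311 sizes 0.11784406009638337 0.08223899622441902
tray [[0.52714282 0.04647597 0.012     ]] light [[ 0.54594082 -0.04931879  0.02      ]] light px [ 0.5431 -0.0555  0.035 ]
```

Rounding inside `proj` spoils the Jacobian, so I'll fix that and refit.

```bash
sed -i 's|return (q\[:,:2\]/q\[:,2:\]).round(1)|return q[:,:2]/q[:,2:]|' h.py; python3 fit.py
```

```text
stand [0.62013378 0.04116136 0.29593891] [-0.1  0.8  0.3 -1.1 -0.7 -1.  -1.8 -1.4  0.8 -0. ]
mirror sw,tilt [ 0.73877302 -0.4227376 ] [ 1.9 -2.   2.2 -1.6 -0.9 -1.3 -0.2  0.1 -1.5  1.6 -0.8  2.4  0.8 -0.5
 -0.7 -1.5]
mir [0, 0, 0.085] [[0.6023 0.0112 0.2625]]
mir [0, 0.08, 0.085] [[0.5335 0.052  0.2625]]
mir [0, -0.08, 0.085] [[ 0.6711 -0.0297  0.2625]]
mir [0, 0, 0] [[0.6201 0.0412 0.185 ]]
soap [ 0.5278  -0.29355  0.041  ] yaw 0.29121015494655095 sizes 0.07767013583096138 0.04891472171033993
dish [ 0.5321   -0.293725  0.012   ] yaw 0.3162494694081311 sizes 0.11784406009638337 0.08223899622441902
tray [[0.52771177 0.03911879 0.012     ]] light [[ 0.54547885 -0.05687252  0.02      ]] light px [ 0.5431 -0.0555  0.035 ]
```

```bash
cat > mv.py <<'E'
from h import *
from scipy.spatial.transform import Rotation as R
d=np.load('fit.npz'); st=d['st']; m0=d['m']
E=lambda a,v:R.from_euler(a,v)
def mir(sw,t,dist):  # tool pose gripping the mirror, TCP at dist from tilt axis
    Q=E('z',st[2]+sw)*E('y',t); A=Q.as_matrix()
    T=np.column_stack([A[:,1],A[:,0],-A[:,2]])
    return np.array([st[0],st[1],.185])+A[:,2]*dist, R.from_matrix(T)
def down(xyz,yawx): # tool down, tool x at azimuth yawx
    x=np.array([np.cos(yawx),np.sin(yawx),0]); z=np.array([0,0,-1.]); return np.array(xyz),R.from_matrix(np.column_stack([x,np.cross(z,x),z]))
def rows(targets,start=None):
    if start is None:
        s=manip.get_state(); start=(s['eef_pos'],R.from_quat(s['tool_rot'])); print('t',s['time_s'],s['eef_pos'].round(4),'F',s['wrist_force'].round(1),'open',round(s['opening'],4))
    for p,r in targets: print((start[1].inv().apply(p-start[0])*1000).round(1).tolist(),(start[1].inv()*r).as_rotvec().round(3).tolist())
E
python3 -c "
from mv import *
s=manip.get_state();R0=R.from_quat(s['tool_rot'])
p,r=mir(*m0,.081+.09);print(p,r.as_matrix().round(2))
rows([(s['eef_pos']+[0,0,.17],R0),(p,r)])"
```

```text
[ 0.58430086 -0.0191513   0.34094674] [[-0.86  0.47  0.21]
 [ 0.51  0.78  0.35]
 [-0.    0.41 -0.91]]
t 0.1 [0.2591 0.5683 0.2153] F [-0.3 -0.6  0.1] open 0.0919
[0.0, -0.2, -170.0] [0.0, 0.0, 0.0]
[-539.6, -399.7, -125.2] [-0.424, -0.023, 0.107]
```

Call:
servo_tool([
  {"offset": [0, 0, -60], "twist": [0, 0, 0], "hand": 0},
  {"offset": [0, 0, -120], "twist": [0, 0, 0], "hand": 0},
  {"offset": [-30, -20, -165], "twist": [0, 0, 0], "hand": 0},
  {"offset": [-80, -60, -170], "twist": [-0.1, 0, 0.02], "hand": 0},
  {"offset": [-130, -95, -170], "twist": [-0.2, 0, 0.05], "hand": 0},
  {"offset": [-180, -132, -170], "twist": [-0.3, -0.01, 0.08], "hand": 0},
  {"offset": [-230, -170, -165], "twist": [-0.424, -0.023, 0.107], "hand": 0},
  {"offset": [-280, -207, -160], "twist": [-0.424, -0.023, 0.107], "hand": 0},
], force=20)

```text
time_s: 1.1
eef_pos: [0.4267, 0.2618, 0.3753]
tool_rot: [0.259, 0.942, 0.204, 0.056]
wrist_force: [0.1, 0.2, 0.6]
opening: 0.0919
```

```bash
python3 -c "
from mv import *
rows([mir(*m0,.171),mir(*m0,.081)])"
```

```text
t 1.1 [0.4267 0.2618 0.3753] F [0.1 0.2 0.6] open 0.0919
[-279.1, -160.6, -35.0] [0.003, 0.001, -0.001]
[-279.0, -160.9, 55.0] [0.003, 0.001, -0.001]
```

Call:
servo_tool([
  {"offset": [-45, -27, -45], "twist": [0, 0, 0], "hand": 0},
  {"offset": [-95, -55, -50], "twist": [0, 0, 0], "hand": 0},
  {"offset": [-145, -83, -50], "twist": [0, 0, 0], "hand": 0},
  {"offset": [-195, -112, -45], "twist": [0, 0, 0], "hand": 0},
  {"offset": [-240, -138, -40], "twist": [0, 0, 0], "hand": 0},
  {"offset": [-279, -161, -35], "twist": [0, 0, 0], "hand": 0},
  {"offset": [-279, -161, -35], "twist": [0, 0, 0], "hand": 0},
  {"offset": [-279, -161, -35], "twist": [0, 0, 0], "hand": 0},
])

```text
time_s: 2.1
eef_pos: [0.585, -0.0161, 0.3413]
tool_rot: [0.259, 0.943, 0.203, 0.055]
wrist_force: [-0.3, 0.0, 0.7]
opening: 0.0917
```

```bash
python3 -c "
from mv import *
rows([mir(*m0,.171),mir(*m0,.081)])
cap('scene','s1');cap('top','t1')
a=cv2.imread('pics/s1.png')[120:320,260:460]; b=cv2.imread('pics/t1.png')[160:310,210:360]
cv2.imwrite('pics/v1.png',np.hstack([cv2.resize(a,(400,400),interpolation=2),cv2.resize(b,(400,400),interpolation=2)]))"
```

```text
t 2.1 [ 0.585  -0.0161  0.3413] F [-0.3  0.   0.7] open 0.0917
[-1.0, -2.8, -0.9] [0.002, -0.001, -0.001]
[-1.1, -3.0, 89.1] [0.002, -0.001, -0.001]
```

View pics/v1.png

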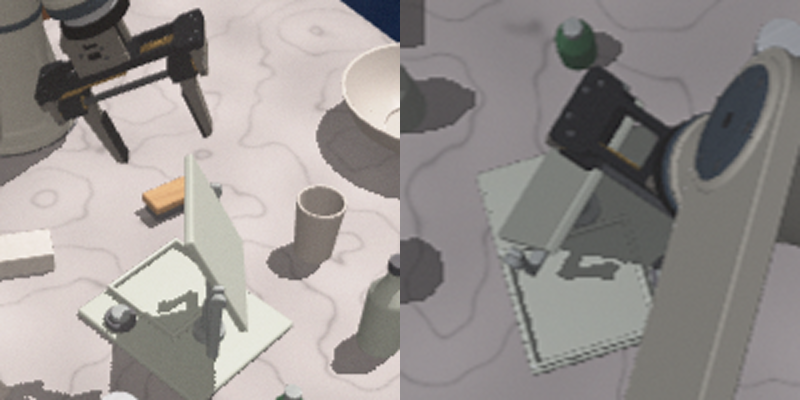

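The fingers (tips at (122,160) and (210,135) in the left half) straddle the extension of the panel plane above the top edge. I'll move down and close.

Call:
servo_tool([
  {"offset": [-1, -3, 30], "twist": [0, 0, 0], "hand": 0},
  {"offset": [-1, -3, 60], "twist": [0, 0, 0], "hand": 0},
  {"offset": [-1, -3, 89], "twist": [0, 0, 0], "hand": 0},
  {"offset": [-1, -3, 89], "twist": [0, 0, 0], "hand": 0},
  {"offset": [-1, -3, 89], "twist": [0, 0, 0], "hand": 120},
  {"offset": [-1, -3, 89], "twist": [0, 0, 0], "hand": 200},
  {"offset": [-1, -3, 89], "twist": [0, 0, 0], "hand": 255},
  {"offset": [-1, -3, 89], "twist": [0, 0, 0], "hand": 255},
], force=20)

```text
time_s: 3.2
eef_pos: [0.6038, 0.0118, 0.2596]
tool_rot: [0.259, 0.943, 0.203, 0.056]
wrist_force: [-0.9, 0.6, 0.2]
opening: 0.054
```

Call:
servo_tool([
  {"offset": [0, 0, 0], "twist": [0, 0, 0], "hand": 255},
  {"offset": [0, 0, 0], "twist": [0, 0, 0], "hand": 255},
])

```text
time_s: 3.45
eef_pos: [0.6036, 0.012, 0.2591]
tool_rot: [0.259, 0.943, 0.203, 0.056]
wrist_force: [-0.5, 1.0, -0.1]
opening: 0.0342
```

```bash
python3 -c "
from mv import *
k=np.linspace(0,1,17)[1:]; sw,t=m0[0]*(1-k), m0[1]+(.262-m0[1])*k
P=[mir(a,b,.081) for a,b in zip(sw,t)]
rows(P[:8]); rows(P[8:],mir(sw[7],t[7],.081)); print(manip.get_state()['tool_rot'],P[0][1].as_quat())
rows([mir(*m0,.081)])
"
```

```text
t 3.45 [0.6036 0.012  0.2591] F [-0.5  1.  -0.1] open 0.0342
[2.1, 3.6, 0.4] [0.044, -0.018, 0.042]
[3.2, 7.1, 0.7] [0.087, -0.034, 0.085]
[3.9, 10.7, 1.1] [0.13, -0.049, 0.129]
[4.4, 14.2, 1.7] [0.172, -0.061, 0.174]
[4.5, 17.7, 2.4] [0.215, -0.072, 0.219]
[4.3, 21.1, 3.2] [0.257, -0.081, 0.265]
[3.9, 24.5, 4.2] [0.299, -0.088, 0.312]
[3.0, 27.7, 5.3] [0.34, -0.093, 0.359]
[0.1, 3.5, 0.1] [0.043, -0.003, 0.046]
[-0.0, 6.9, 0.3] [0.086, -0.003, 0.092]
[-0.5, 10.3, 0.7] [0.128, -0.002, 0.139]
[-1.3, 13.7, 1.2] [0.171, 0.001, 0.185]
[-2.5, 16.9, 1.8] [0.213, 0.006, 0.231]
[-3.9, 20.0, 2.6] [0.255, 0.013, 0.277]
[-5.6, 23.0, 3.5] [0.297, 0.023, 0.324]
[-7.6, 25.8, 4.6] [0.338, 0.034, 0.37]
[0.25911669 0.94260524 0.20308905 0.05575608] [0.28186995 0.94068725 0.18088429 0.05420063]
t 3.45 [0.6036 0.012  0.2591] F [-0.5  1.  -0.1] open 0.0342
[0.7, 0.1, 0.3] [0.002, 0.0, -0.0]
```

Call:
servo_tool([
  {"offset": [0, 0, 0], "twist": [0, 0, 0], "hand": 255},
  {"offset": [0, 0, 0], "twist": [0, 0, 0], "hand": 255},
  {"offset": [0, 0, 0], "twist": [0, 0, 0], "hand": 255},
  {"offset": [0, 0, 0], "twist": [0, 0, 0], "hand": 255},
  {"offset": [0, 0, 0], "twist": [0, 0, 0], "hand": 255},
])

```text
time_s: 4.08
eef_pos: [0.6035, 0.0119, 0.259]
tool_rot: [0.259, 0.943, 0.203, 0.056]
wrist_force: [-1.9, -2.3, 0.2]
opening: 0.0115
```

Gripped on the 12 mm panel. Now the arc, first half.

Call:
servo_tool([
  {"offset": [1.4, 3.5, 0.1], "twist": [0.043, -0.018, 0.042], "hand": 255},
  {"offset": [2.5, 7, 0.4], "twist": [0.087, -0.034, 0.085], "hand": 255},
  {"offset": [3.2, 10.6, 0.8], "twist": [0.13, -0.049, 0.129], "hand": 255},
  {"offset": [3.7, 14.1, 1.4], "twist": [0.172, -0.061, 0.174], "hand": 255},
  {"offset": [3.8, 17.6, 2.1], "twist": [0.215, -0.072, 0.219], "hand": 255},
  {"offset": [3.6, 21, 2.9], "twist": [0.257, -0.081, 0.265], "hand": 255},
  {"offset": [3.2, 24.4, 3.9], "twist": [0.299, -0.088, 0.312], "hand": 255},
  {"offset": [2.3, 27.6, 5], "twist": [0.34, -0.093, 0.359], "hand": 255},
])

```text
time_s: 5.08
eef_pos: [0.6153, 0.0364, 0.2661]
tool_rot: [0.438, 0.898, 0.035, 0.017]
wrist_force: [-0.9, -3.1, 1.5]
opening: 0.0116
```

Call:
servo_tool([
  {"offset": [0.1, 3.5, 0.1], "twist": [0.043, -0.003, 0.046], "hand": 255},
  {"offset": [0, 6.9, 0.3], "twist": [0.086, -0.003, 0.092], "hand": 255},
  {"offset": [-0.5, 10.3, 0.7], "twist": [0.128, -0.002, 0.139], "hand": 255},
  {"offset": [-1.3, 13.7, 1.2], "twist": [0.171, 0.001, 0.185], "hand": 255},
  {"offset": [-2.5, 16.9, 1.8], "twist": [0.213, 0.006, 0.231], "hand": 255},
  {"offset": [-3.9, 20, 2.6], "twist": [0.255, 0.013, 0.277], "hand": 255},
  {"offset": [-5.6, 23, 3.5], "twist": [0.297, 0.023, 0.324], "hand": 255},
  {"offset": [-7.6, 25.8, 4.6], "twist": [0.338, 0.034, 0.37], "hand": 255},
])

```text
time_s: 6.08
eef_pos: [0.64, 0.0463, 0.2631]
tool_rot: [0.591, 0.796, -0.106, -0.079]
wrist_force: [-3.1, -4.4, -1.2]
opening: 0.0114
```

```bash
python3 -c "
from mv import *
rows([mir(0,.262,.081)])
cap('scene','s2');cap('top','t2')
a=cv2.imread('pics/s2.png')[130:330,260:460]; b=cv2.imread('pics/t2.png')[170:320,210:360]
cv2.imwrite('pics/v2.png',np.hstack([cv2.resize(a,(400,400),interpolation=2),cv2.resize(b,(400,400),interpolation=2)]))"
```

```text
t 6.075 [0.64   0.0463 0.2631] F [-3.1 -4.4 -1.2] open 0.0114
[0.9, 0.4, -0.3] [-0.003, -0.0, -0.002]
```

View pics/v2.png

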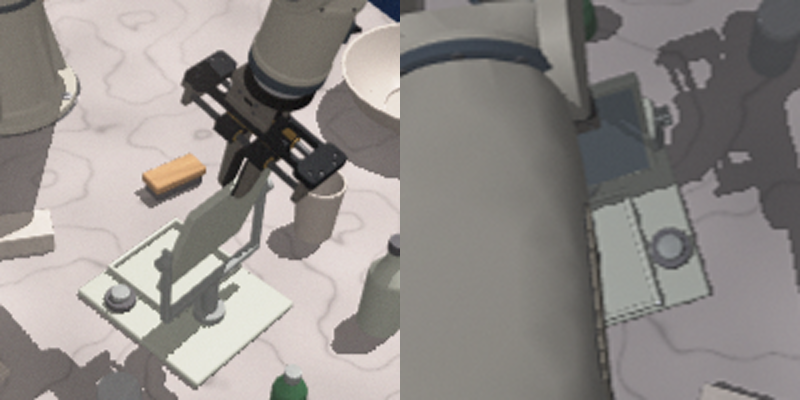

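The mirror is now square to the slab and leaning back in the grip. I'll release and retreat along the tool axis.

Call:
servo_tool([
  {"offset": [0, 0, 0], "twist": [0, 0, 0], "hand": 255},
  {"offset": [0, 0, 0], "twist": [0, 0, 0], "hand": 180},
  {"offset": [0, 0, 0], "twist": [0, 0, 0], "hand": 100},
  {"offset": [0, 0, 0], "twist": [0, 0, 0], "hand": 60},
  {"offset": [0, 0, 0], "twist": [0, 0, 0], "hand": 60},
  {"offset": [0, 0, -30], "twist": [0, 0, 0], "hand": 60},
  {"offset": [0, 0, -70], "twist": [0, 0, 0], "hand": 40},
  {"offset": [0, 0, -100], "twist": [0, 0, 0], "hand": 0},
])

```text
time_s: 7.18
eef_pos: [0.666, 0.0545, 0.3618]
tool_rot: [0.59, 0.797, -0.104, -0.077]
wrist_force: [0.4, 0.8, -0.3]
opening: 0.0793
```

```bash
python3 -c "
from mv import *
r=down([.528,-.2935,.3],.295+np.pi/2)
s=manip.get_state();print(r[1].as_matrix().round(2),s['joint_positions'].round(2))
rows([(np.array([.60,-.08,.37]),r[1]),r])"
```

```text
[[-0.29  0.96  0.  ]
 [ 0.96  0.29  0.  ]
 [ 0.    0.   -1.  ]] [ 0.11  0.49  1.14 -0.05  1.77 -0.19]
t 7.175 [0.666  0.0545 0.3618] F [ 0.4  0.8 -0.3] open 0.0793
[-109.5, -101.0, 18.4] [-0.26, 0.0, 0.001]
[-292.7, -209.7, 119.7] [-0.26, 0.0, 0.001]
```

```bash
python3 -c "
from mv import *
from scipy.spatial.transform import Slerp
s=manip.get_state(); p0=s['eef_pos'];R0=R.from_quat(s['tool_rot'])
t=down([.528,-.2935,.22],.291); S=Slerp([0,1],R.concatenate([R0,t[1]]))
rows([(p0+(t[0]-p0)*[k,k,k**3],S(k)) for k in np.linspace(0,1,13)[[1,2,3,4,5,6,7,8,10,12]]])
cap('scene','s3'); b=cv2.imread('pics/s3.png')[170:320,280:430]; cv2.imwrite('pics/v3.png',cv2.resize(b,(600,600),interpolation=2))"
```

```text
t 7.175 [0.666  0.0545 0.3618] F [ 0.4  0.8 -0.3] open 0.0793
[-24.4, -18.8, 5.1] [-0.017, 0.017, 0.13]
[-48.8, -37.4, 10.6] [-0.034, 0.034, 0.261]
[-73.2, -55.8, 17.1] [-0.051, 0.051, 0.391]
[-97.6, -73.8, 25.1] [-0.068, 0.068, 0.522]
[-122.0, -91.3, 34.9] [-0.085, 0.085, 0.652]
[-146.4, -108.2, 47.1] [-0.102, 0.102, 0.783]
[-170.8, -124.3, 62.2] [-0.119, 0.119, 0.913]
[-195.1, -139.6, 80.6] [-0.136, 0.136, 1.044]
[-243.9, -166.9, 129.3] [-0.17, 0.171, 1.305]
[-292.7, -189.1, 197.0] [-0.204, 0.205, 1.566]
```

View pics/v3.png

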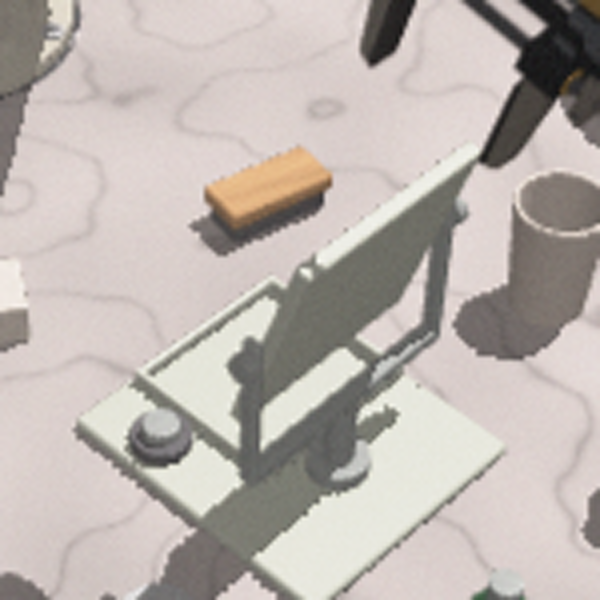

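The mirror stayed where I left it. The back-top corners are about (482,155) and (315,272), and the bottom back corner about (265,400). I'll compare these with the projection while moving on.

```bash
python3 -c "
from mv import *
def c(sw,t):
    A=(E('z',st[2]+sw)*E('y',t)).as_matrix()
    P=np.array([[x,y,z] for x in(.006,-.006) for z in(.085,-.085) for y in (.08,-.08)])
    return ((proj('s3',P@A.T+[st[0],st[1],.185])-[280,170])*4+1.5).round().tolist()
for q in((0,.262),(.1,.262),(0,.17),(0,.35)): print(q,c(*q))"
```

```text
(0, 0.262) [[481.0, 151.0], [301.0, 282.0], [404.0, 306.0], [240.0, 432.0], [466.0, 138.0], [286.0, 268.0], [391.0, 294.0], [227.0, 419.0]]
(0.1, 0.262) [[472.0, 143.0], [315.0, 286.0], [393.0, 301.0], [248.0, 440.0], [457.0, 131.0], [299.0, 273.0], [379.0, 291.0], [234.0, 428.0]]
(0, 0.17) [[471.0, 142.0], [292.0, 272.0], [412.0, 313.0], [249.0, 439.0], [456.0, 131.0], [276.0, 260.0], [399.0, 302.0], [235.0, 427.0]]
(0, 0.35) [[489.0, 160.0], [310.0, 291.0], [396.0, 299.0], [232.0, 424.0], [475.0, 146.0], [296.0, 276.0], [383.0, 286.0], [219.0, 410.0]]
```

Call:
servo_tool([
  {"offset": [-24, -19, 5], "twist": [-0.017, 0.017, 0.13], "hand": 0},
  {"offset": [-49, -37, 10], "twist": [-0.034, 0.034, 0.26], "hand": 0},
  {"offset": [-73, -56, 17], "twist": [-0.051, 0.051, 0.39], "hand": 0},
  {"offset": [-98, -74, 25], "twist": [-0.068, 0.068, 0.52], "hand": 0},
  {"offset": [-122, -91, 35], "twist": [-0.085, 0.085, 0.65], "hand": 0},
  {"offset": [-146, -108, 47], "twist": [-0.1, 0.1, 0.78], "hand": 0},
  {"offset": [-171, -124, 62], "twist": [-0.12, 0.12, 0.91], "hand": 0},
  {"offset": [-195, -140, 81], "twist": [-0.136, 0.136, 1.044], "hand": 0},
])

```text
time_s: 8.22
eef_pos: [0.5724, -0.1787, 0.3176]
tool_rot: [0.918, 0.393, -0.038, -0.028]
wrist_force: [0.0, -0.2, -0.3]
opening: 0.0917
```

```bash
python3 -c "
from mv import *
rows([down([.528,-.2935,.22],.291)])"
```

```text
t 8.225 [ 0.5724 -0.1787  0.3176] F [ 0.  -0.2 -0.3] open 0.0917
[-108.9, 55.1, 98.9] [-0.067, 0.069, 0.517]
```

Observed corners match the (0, 0.262) prediction to a few zoomed pixels. On to the soap.

Call:
servo_tool([
  {"offset": [-30, 15, 20], "twist": [-0.02, 0.02, 0.15], "hand": 0},
  {"offset": [-60, 30, 45], "twist": [-0.04, 0.04, 0.3], "hand": 0},
  {"offset": [-85, 43, 72], "twist": [-0.055, 0.055, 0.43], "hand": 0},
  {"offset": [-109, 55, 99], "twist": [-0.067, 0.069, 0.517], "hand": 0},
  {"offset": [-109, 55, 99], "twist": [-0.067, 0.069, 0.517], "hand": 0},
])

```text
time_s: 8.85
eef_pos: [0.5264, -0.2931, 0.2181]
tool_rot: [0.989, 0.146, -0.002, -0.002]
wrist_force: [-0.4, 0.5, 0.8]
opening: 0.092
```

```bash
python3 -c "
from mv import *
r=[down([.528,-.2935,z],.291) for z in(.10,.040)]; rows(r)
print(manip.get_state()['joint_positions'].round(2))
cap('scene','s4');b=cv2.imread('pics/s4.png')[230:350,170:290]; cv2.imwrite('pics/v4.png',cv2.resize(b,(600,600),interpolation=2))"
```

```text
t 8.85 [ 0.5264 -0.2931  0.2181] F [-0.4  0.5  0.8] open 0.092
[1.8, 1.3, 118.0] [-0.004, 0.004, 0.002]
[2.0, 1.5, 178.0] [-0.004, 0.004, 0.002]
[-0.51  0.32  1.68 -0.    1.15  0.77]
```

View pics/v4.png

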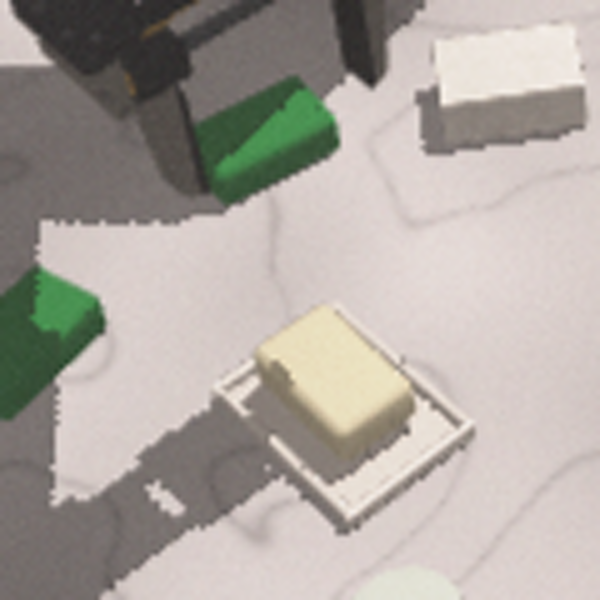

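The soap, cream in its dish, has its top centre at zoom (336,372), which I'll cross-check at z = 0.042.

```bash
python3 -c "
from mv import *
print(ray('s4',170+336/5-.4,230+372/5-.4,.042))"
```

```text
[ 0.5374 -0.2925  0.042 ]
```

Call:
servo_tool([
  {"offset": [2, 1.5, 50], "twist": [-0.004, 0.004, 0], "hand": 0},
  {"offset": [2, 1.5, 100], "twist": [-0.004, 0.004, 0], "hand": 0},
  {"offset": [2, 1.5, 120], "twist": [-0.004, 0.004, 0], "hand": 0},
  {"offset": [2, 1.5, 120], "twist": [-0.004, 0.004, 0], "hand": 0},
])

```text
time_s: 9.4
eef_pos: [0.5311, -0.2923, 0.0997]
tool_rot: [0.989, 0.148, 0.001, 0.001]
wrist_force: [0.5, -0.3, -0.0]
opening: 0.0924
```

```bash
python3 -c "
from mv import *
rows([down([.528,-.2935,z],.291) for z in(.040,)])"
```

```text
t 9.4 [ 0.5311 -0.2923  0.0997] F [ 0.5 -0.3 -0. ] open 0.0924
[-3.4, 0.2, 59.6] [0.002, -0.002, 0.007]
```

Top view gives x = 0.528, the scene view 0.537 and the dish centre 0.532. I'm at 0.531, along the soap's long axis, which is good enough. I'll descend and grip.

Call:
servo_tool([
  {"offset": [0, 0, 30], "twist": [0, 0, 0], "hand": 0},
  {"offset": [0, 0, 50], "twist": [0, 0, 0], "hand": 0},
  {"offset": [0, 0, 59], "twist": [0, 0, 0], "hand": 0},
  {"offset": [0, 0, 59], "twist": [0, 0, 0], "hand": 60},
  {"offset": [0, 0, 59], "twist": [0, 0, 0], "hand": 120},
  {"offset": [0, 0, 59], "twist": [0, 0, 0], "hand": 255},
  {"offset": [0, 0, 59], "twist": [0, 0, 0], "hand": 255},
  {"offset": [0, 0, 59], "twist": [0, 0, 0], "hand": 255},
], force=15)

```text
time_s: 10.4
eef_pos: [0.5313, -0.2936, 0.0416]
tool_rot: [0.989, 0.147, 0.002, 0.001]
wrist_force: [-1.0, 0.8, 2.5]
opening: 0.0493
```

Call:
servo_tool([
  {"offset": [0, 0, 0], "twist": [0, 0, 0], "hand": 255},
  {"offset": [0, 0, 0], "twist": [0, 0, 0], "hand": 255},
  {"offset": [0, 0, 0], "twist": [0, 0, 0], "hand": 255},
])

```text
time_s: 10.78
eef_pos: [0.5313, -0.2936, 0.0415]
tool_rot: [0.989, 0.147, 0.002, 0.001]
wrist_force: [-1.1, 0.1, 5.1]
opening: 0.0494
```

Call:
servo_tool([
  {"offset": [0, 0, -15], "twist": [0, 0, 0], "hand": 255},
  {"offset": [0, 0, -45], "twist": [0, 0, 0], "hand": 255},
  {"offset": [0, 0, -80], "twist": [0, 0, 0], "hand": 255},
  {"offset": [0, 0, -100], "twist": [0, 0, 0], "hand": 255},
  {"offset": [0, 0, -100], "twist": [0, 0, 0], "hand": 255},
])

```text
time_s: 11.4
eef_pos: [0.5318, -0.2939, 0.1433]
tool_rot: [0.989, 0.147, 0.003, 0.002]
wrist_force: [-0.5, 0.5, -1.4]
opening: 0.0495
```

```bash
python3 -c "
from mv import *
tr=np.array([st[0],st[1],0])+E('z',st[2]).apply([-.094,.025,0]); print(tr)
rows([down([tr[0],tr[1],z],st[2]) for z in(.14,.06)])"
```

```text
[0.52292913 0.0376606  0.        ]
t 11.4 [ 0.5318 -0.2939  0.1433] F [-0.5  0.5 -1.4] open 0.0495
[88.1, -319.7, 2.0] [0.006, -0.006, -0.0]
[87.7, -320.2, 82.0] [0.006, -0.006, -0.0]
```

Call:
servo_tool([
  {"offset": [8, -30, 0], "twist": [0.003, -0.003, 0], "hand": 255},
  {"offset": [20, -75, 0], "twist": [0.006, -0.006, 0], "hand": 255},
  {"offset": [34, -123, 0], "twist": [0.006, -0.006, 0], "hand": 255},
  {"offset": [47, -172, 0], "twist": [0.006, -0.006, 0], "hand": 255},
  {"offset": [61, -221, 0], "twist": [0.006, -0.006, 0], "hand": 255},
  {"offset": [74, -270, 0], "twist": [0.006, -0.006, 0], "hand": 255},
  {"offset": [85, -305, 2], "twist": [0.006, -0.006, 0], "hand": 255},
  {"offset": [88, -320, 2], "twist": [0.006, -0.006, 0], "hand": 255},
])

```text
time_s: 12.4
eef_pos: [0.5208, 0.04, 0.1375]
tool_rot: [0.989, 0.148, -0.002, -0.001]
wrist_force: [-0.5, -0.2, -2.5]
opening: 0.0492
```

Call:
servo_tool([
  {"offset": [0, 0, 30], "twist": [0, 0, 0], "hand": 255},
  {"offset": [0, 0, 60], "twist": [0, 0, 0], "hand": 255},
  {"offset": [0, 0, 78], "twist": [0, 0, 0], "hand": 255},
  {"offset": [0, 0, 78], "twist": [0, 0, 0], "hand": 255},
])

```text
time_s: 12.9
eef_pos: [0.5199, 0.0379, 0.0589]
tool_rot: [0.989, 0.147, -0.003, -0.001]
wrist_force: [-0.5, -0.0, -0.7]
opening: 0.0494
```

```bash
python3 -c "
from mv import *
tr=np.array([st[0],st[1],0])+E('z',st[2]).apply([-.094,.025,0])
rows([down([tr[0],tr[1],z],st[2]) for z in(.04,)])
cap('scene','s5');cap('top','t5')
a=cv2.imread('pics/s5.png')[160:320,270:430]; b=cv2.imread('pics/t5.png')[180:310,220:350]
cv2.imwrite('pics/v5.png',np.hstack([cv2.resize(a,(400,400),interpolation=2),cv2.resize(b,(400,400),interpolation=2)]))"
```

```text
t 12.9 [0.5199 0.0379 0.0589] F [-0.5 -0.  -0.7] open 0.0494
[3.0, 1.1, 18.9] [-0.004, 0.006, -0.001]
```

View pics/v5.png

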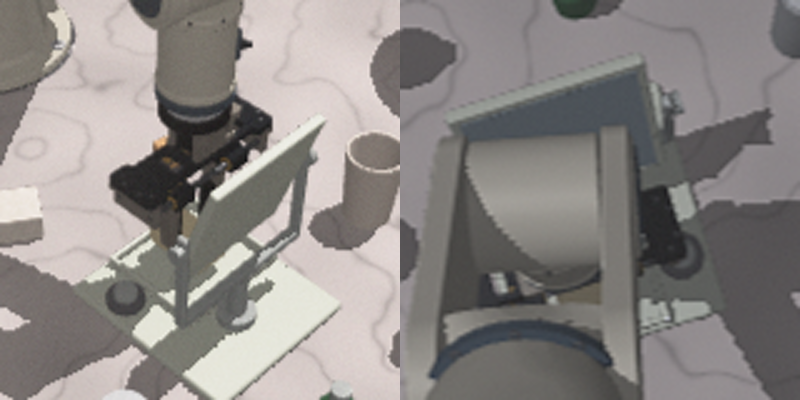

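The soap hangs over the tray with the mirror clear. I'll lower it slowly.

Call:
servo_tool([
  {"offset": [3, 0, 8], "twist": [-0.004, 0.006, 0], "hand": 255},
  {"offset": [3, 0, 14], "twist": [-0.004, 0.006, 0], "hand": 255},
  {"offset": [3, 0, 17], "twist": [-0.004, 0.006, 0], "hand": 255},
  {"offset": [3, 0, 18], "twist": [-0.004, 0.006, 0], "hand": 255},
  {"offset": [3, 0, 18], "twist": [-0.004, 0.006, 0], "hand": 255},
])

```text
time_s: 13.62
eef_pos: [0.5242, 0.0395, 0.0425]
tool_rot: [0.989, 0.147, 0.002, 0.0]
wrist_force: [-0.0, -0.2, -1.5]
opening: 0.0497
```

Call:
servo_tool([
  {"offset": [0, 0, 1], "twist": [0, 0, 0], "hand": 255},
  {"offset": [0, 0, 2], "twist": [0, 0, 0], "hand": 255},
  {"offset": [0, 0, 2.5], "twist": [0, 0, 0], "hand": 255},
  {"offset": [0, 0, 2.5], "twist": [0, 0, 0], "hand": 255},
])

```text
time_s: 14.12
eef_pos: [0.5242, 0.0395, 0.04]
tool_rot: [0.989, 0.147, 0.002, 0.0]
wrist_force: [1.2, -0.4, -1.0]
opening: 0.0495
```

Call:
servo_tool([
  {"offset": [0, 0, 1], "twist": [0, 0, 0], "hand": 255},
  {"offset": [0, 0, 1], "twist": [0, 0, 0], "hand": 255},
])

```text
time_s: 14.38
eef_pos: [0.5244, 0.0395, 0.0395]
tool_rot: [0.989, 0.147, 0.002, 0.0]
wrist_force: [-2.8, 0.2, 6.2]
opening: 0.049
```

Call:
servo_tool([
  {"offset": [0, 0, 0.5], "twist": [0, 0, 0], "hand": 255},
  {"offset": [0, 0, 0.5], "twist": [0, 0, 0], "hand": 255},
])

```text
time_s: 14.62
eef_pos: [0.5244, 0.0395, 0.0394]
tool_rot: [0.989, 0.147, 0.002, 0.0]
wrist_force: [-2.7, 0.2, 12.4]
opening: 0.0494
```

The soap is on the tray floor (12 N contact). I'll open to about 70 mm and lift.

Call:
servo_tool([
  {"offset": [0, 0, -0.5], "twist": [0, 0, 0], "hand": 100},
  {"offset": [0, 0, -0.5], "twist": [0, 0, 0], "hand": 60},
  {"offset": [0, 0, -0.5], "twist": [0, 0, 0], "hand": 60},
  {"offset": [0, 0, -0.5], "twist": [0, 0, 0], "hand": 60},
  {"offset": [0, 0, -20], "twist": [0, 0, 0], "hand": 60},
  {"offset": [0, 0, -60], "twist": [0, 0, 0], "hand": 60},
  {"offset": [-30, 0, -100], "twist": [0, 0, 0], "hand": 60},
  {"offset": [-60, 0, -120], "twist": [0, 0, 0], "hand": 60},
])

```text
time_s: 15.62
eef_pos: [0.4667, 0.0219, 0.1601]
tool_rot: [0.989, 0.147, 0.003, 0.0]
wrist_force: [-0.7, -0.4, -0.5]
opening: 0.0705
```

Call:
servo_tool([
  {"offset": [-10, 50, 0], "twist": [0, 0, 0], "hand": 255},
  {"offset": [-20, 100, 0], "twist": [0, 0, 0], "hand": 255},
  {"offset": [-30, 150, 0], "twist": [0, 0, 0], "hand": 255},
  {"offset": [-30, 200, 0], "twist": [0, 0, 0], "hand": 255},
  {"offset": [-30, 200, 0], "twist": [0, 0, 0], "hand": 255},
])

```text
time_s: 16.25
eef_pos: [0.4968, -0.1808, 0.1585]
tool_rot: [0.989, 0.146, 0.002, 0.001]
wrist_force: [0.6, -0.3, -0.4]
opening: 0.0221
```

```bash
python3 -c "
from mv import *
cap('scene','s6');cap('top','t6')
a=cv2.imread('pics/s6.png')[180:320,270:410]; b=cv2.imread('pics/t6.png')[190:310,225:345]
cv2.imwrite('pics/v6.png',np.hstack([cv2.resize(a,(400,400),interpolation=2),cv2.resize(b,(400,400),interpolation=2)]))"
```

View pics/v6.png

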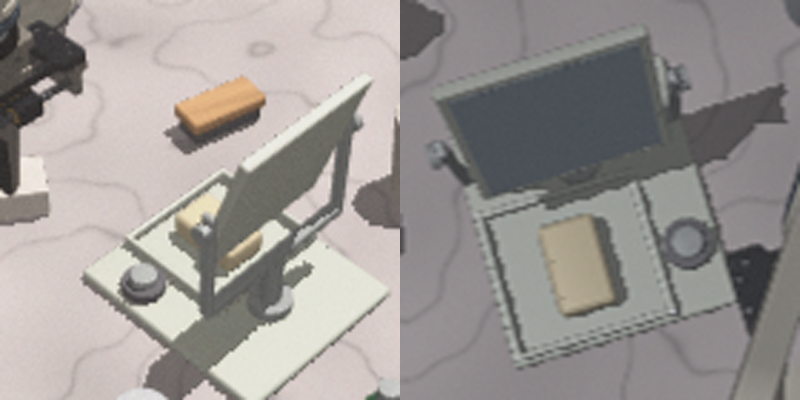

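Soap lies flat in the tray, top-view corners about (540,228), (592,215), (620,298), (568,315). The mirror is square and leaning back, and the button top is at (687,240) in the top view and (144,274) in the scene view. I'll triangulate the button and check the mirror fit.

```bash
cat > chk.py <<'E'
from mv import *
from scipy.optimize import least_squares
t=lambda u,v:(np.array([u-400,v])-1.2)/3.333+[225,190]
s=lambda u,v:(np.array([u,v])-.9)/2.857+[270,180]
f=lambda P:np.concatenate([proj('t6',P)[0]-t(687,240),proj('s6',P)[0]-s(144,274)])
b=least_squares(f,[.545,-.057,.03]).x;print('button',b,f(b).round(1))
L=lambda p:E('z',-st[2]).apply(p-[st[0],st[1],0])
print('button local',L(b))
so=np.mean([ray('t6',*t(*c),.039) for c in((540,228),(592,215),(620,298),(568,315))],0);print('soap in tray',L(so)-[-.089,.025,.012])
M=[('t6',t(435,90),[.006,.08,.085]),('t6',t(645,27),[.006,-.08,.085]),('t6',t(481,196),[-.006,.08,-.085]),('t6',t(668,150),[-.006,-.08,-.085]),
('s6',s(372,79),[.006,.08,.085]),('s6',s(243,170),[.006,-.08,.085])]
def g(q):
    A=(E('z',st[2]+q[0])*E('y',q[1])).as_matrix(); return np.concatenate([proj(n,A@P+[st[0],st[1],.185])[0]-u for n,u,P in M])
q=least_squares(g,[0,.2]).x;print('sw,tilt',q,g(q).round(1))
yaw=[np.arctan2(*(ray('t6',*t(*a),z)-ray('t6',*t(*c),z))[[1,0]]) for a,c,z in(((486,215),(518,366),.012),)]
fe=ray('t6',*t(518,366),.012)-ray('t6',*t(738,301),.012);print('stand yaw front edge',np.arctan2(-fe[0],fe[1]),np.linalg.norm(fe),yaw)
rows([down([b[0],b[1],z],st[2]) for z in(.158,b[2]+.05)])
E
python3 chk.py
```

```text
button [ 0.54299755 -0.05388204  0.03083973] [-0.3 -0.1 -0.3  0. ]
button local [-0.1015013  -0.06841588  0.03083973]
soap in tray [-0.00656755 -0.00144109  0.027     ]
sw,tilt [-0.02066701  0.25470289] [-0.7 -2.3  1.2 -1.4  0.3 -1.   1.3 -3.4  0.1  0.2 -0.7  0.4]
stand yaw front edge 0.28054511169039875 0.19575303318211953 [np.float64(0.2226471663419541)]
t 16.35 [ 0.4955 -0.178   0.1581] F [-0.5 -0.1  0.3] open 0.0146
[81.4, -105.0, 0.2] [0.0, -0.002, -0.002]
[81.3, -105.0, 77.4] [0.0, -0.002, -0.002]
```

All good: swivel ≈ -0.02, tilt ≈ 0.255, soap about 7 mm from the tray centre. Now over the button.

Call:
servo_tool([
  {"offset": [30, -38, 0], "twist": [0, 0, 0], "hand": 255},
  {"offset": [60, -78, 0], "twist": [0, 0, 0], "hand": 255},
  {"offset": [81, -105, 0], "twist": [0, 0, 0], "hand": 255},
  {"offset": [81, -105, 30], "twist": [0, 0, 0], "hand": 255},
  {"offset": [81, -105, 60], "twist": [0, 0, 0], "hand": 255},
  {"offset": [81, -105, 85], "twist": [0, 0, 0], "hand": 255},
  {"offset": [81, -105, 92], "twist": [0, 0, 0], "hand": 255},
  {"offset": [81, -105, 92], "twist": [0, 0, 0], "hand": 255},
])

```text
time_s: 17.35
eef_pos: [0.5429, -0.0532, 0.0667]
tool_rot: [0.989, 0.148, 0.001, 0.0]
wrist_force: [0.3, -0.0, -0.4]
opening: 0.0004
```

```bash
python3 -c "
from mv import *
rows([down([.5430,-.0539,.049],st[2])])"
```

```text
t 17.35 [ 0.5429 -0.0532  0.0667] F [ 0.3 -0.  -0.4] open 0.0004
[-0.1, 0.7, 17.7] [0.001, -0.003, 0.001]
```

Call:
servo_tool([
  {"offset": [0, 1, 6], "twist": [0, 0, 0], "hand": 255},
  {"offset": [0, 1, 10], "twist": [0, 0, 0], "hand": 255},
  {"offset": [0, 1, 13], "twist": [0, 0, 0], "hand": 255},
  {"offset": [0, 1, 13], "twist": [0, 0, 0], "hand": 255},
])

```text
time_s: 17.85
eef_pos: [0.5434, -0.055, 0.0535]
tool_rot: [0.989, 0.147, 0.002, 0.0]
wrist_force: [-1.0, 0.2, -0.5]
opening: 0.0001
```

Call:
servo_tool([
  {"offset": [0, 0, 2], "twist": [0, 0, 0], "hand": 255},
  {"offset": [0, 0, 2], "twist": [0, 0, 0], "hand": 255},
])

```text
time_s: 18.1
eef_pos: [0.5435, -0.055, 0.0515]
tool_rot: [0.989, 0.147, 0.002, 0.0]
wrist_force: [-0.4, -0.0, 0.1]
opening: 0.0004
```

Call:
servo_tool([
  {"offset": [0, 0, 2], "twist": [0, 0, 0], "hand": 255},
  {"offset": [0, 0, 2], "twist": [0, 0, 0], "hand": 255},
])

```text
time_s: 18.35
eef_pos: [0.5435, -0.055, 0.0495]
tool_rot: [0.989, 0.147, 0.002, 0.0]
wrist_force: [-0.0, -0.9, -0.1]
opening: 0.0006
```

Call:
servo_tool([
  {"offset": [0, 0, 2], "twist": [0, 0, 0], "hand": 255},
  {"offset": [0, 0, 2], "twist": [0, 0, 0], "hand": 255},
])

```text
time_s: 18.6
eef_pos: [0.5435, -0.055, 0.0475]
tool_rot: [0.989, 0.147, 0.002, 0.0]
wrist_force: [-0.7, 0.4, 1.1]
opening: 0.0003
```

Call:
servo_tool([
  {"offset": [0, 0, 2], "twist": [0, 0, 0], "hand": 255},
  {"offset": [0, 0, 2], "twist": [0, 0, 0], "hand": 255},
])

```text
time_s: 18.85
eef_pos: [0.5435, -0.055, 0.0455]
tool_rot: [0.989, 0.147, 0.002, 0.0]
wrist_force: [1.0, 0.0, 0.1]
opening: 0.0002
```

Call:
servo_tool([
  {"offset": [0, 0, 2], "twist": [0, 0, 0], "hand": 255},
  {"offset": [0, 0, 2], "twist": [0, 0, 0], "hand": 255},
])

```text
time_s: 19.1
eef_pos: [0.5435, -0.055, 0.0434]
tool_rot: [0.989, 0.147, 0.002, 0.0]
wrist_force: [0.3, -0.2, 0.1]
opening: 0.0005
```

No contact yet at tip height 18 mm, so I'll look from close by.

```bash
python3 -c "
from mv import *
cap('scene','s7');cap('top','t7')
tip=manip.get_state()['eef_pos']-[0,0,.025];print(tip,proj('s7',tip)-[280,220],proj('t7',tip)-[265,220])
a=cv2.imread('pics/s7.png')[220:320,280:380]; b=cv2.imread('pics/t7.png')[220:320,265:365]
cv2.imwrite('pics/v7.png',np.hstack([cv2.resize(a,(400,400),interpolation=2),cv2.resize(b,(400,400),interpolation=2)]))"
```

```text
[ 0.54356141 -0.05499576  0.01856486] [[39.58104917 58.82473748]] [[45.85982098 41.91415118]]
```

View pics/v7.png

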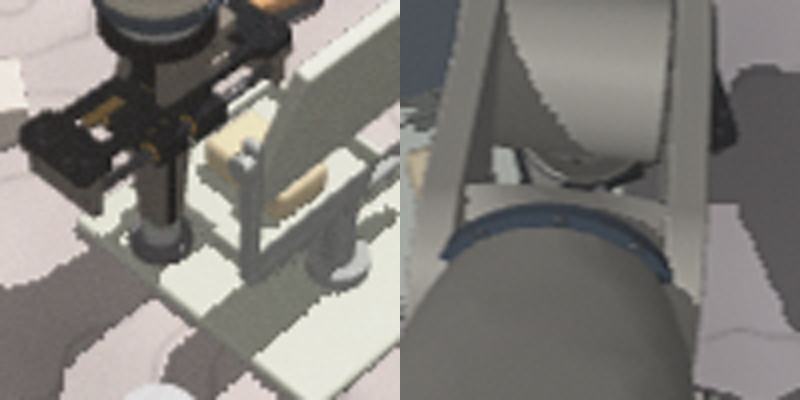

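The fingertips are centred right over the button (scene (158,225)), just at its top. I'll go on in small steps, watching the force.

Call:
servo_tool([
  {"offset": [0, 0, 2], "twist": [0, 0, 0], "hand": 255},
  {"offset": [0, 0, 2], "twist": [0, 0, 0], "hand": 255},
])

```text
time_s: 19.45
eef_pos: [0.5435, -0.055, 0.0414]
tool_rot: [0.989, 0.147, 0.002, 0.0]
wrist_force: [0.7, -0.4, 0.3]
opening: 0.0002
```

Call:
servo_tool([
  {"offset": [0, 0, 1.5], "twist": [0, 0, 0], "hand": 255},
  {"offset": [0, 0, 1.5], "twist": [0, 0, 0], "hand": 255},
])

```text
time_s: 19.7
eef_pos: [0.5435, -0.055, 0.04]
tool_rot: [0.989, 0.147, 0.002, 0.0]
wrist_force: [0.2, 0.2, 0.4]
opening: 0.0006
```

Call:
servo_tool([
  {"offset": [0, 0, 1], "twist": [0, 0, 0], "hand": 255},
  {"offset": [0, 0, 1], "twist": [0, 0, 0], "hand": 255},
])

```text
time_s: 19.95
eef_pos: [0.5435, -0.055, 0.039]
tool_rot: [0.989, 0.147, 0.002, 0.0]
wrist_force: [-0.6, -0.3, 0.1]
opening: 0.0002
```

```bash
python3 -c "
from mv import *
s=manip.get_state();print(manip.nose_length,s['eef_pos'],s['wrist_force'],s['torque'],s['joint_positions'])
f=cap('scene','s8')['image'].astype(int)
g=cv2.imread('pics/s6.png')[:,:,::-1].astype(int)
for v in range(262,290): print(v,' '.join('%3d'%x for x in f[v,308:334].mean(1)),'|',' '.join('%3d'%x for x in g[v,308:334].mean(1)))"
```

```text
0.025 [ 0.54353795 -0.05497906  0.03902797] [-0.60540812 -0.28060893  0.07929772] [-0.00867399  0.17313572 -0.00469587] [-1.03706753e-01  4.65656504e-01  1.93599724e+00  3.48721708e-04
  7.36723458e-01  1.17110240e+00]
262 132 169 130  78  57  57  51  60  70  73  58  38  36  49  34  32  65  74  72 186 220 140 119 115 111 110 | 183 175 173 180 182 187 208 226 211 158 125 130 168 205 221 220 223 221 222 222 221 137 122 115 109 109
263  82  90  73  59  56  58  57  72  75  68  67  58  68  61  38  36  70  72  72 207 221 138 118 116 119 116 | 190 187 182 180 180 162 160 213 203 147 118 202 215 222 220 221 218 221 221 220 223 138 119 119 116 116
264  60  60  57  54 106  98  75  71  72  72  73  69  76  65  39  34  69  76  81 213 224 214 131 118 117 119 | 196 195 191 195 192 164 127 139 194 215 207 220 222 221 221 222 224 224 222 221 221 212 135 119 118 122
265  55  57  57  97 193 112  76  71  69  69  74  75  74  64  41  31  67  73 100 216 223 222 136 117 119 119 | 201 204 201 191 206 140 117 115 131 183 216 222 221 219 221 224 221 224 221 221 222 222 135 118 116 116
266  57  59  87 203 152 1
[... 4410 characters left out ...]
99  88 100 203 208 210 220 222 223 222 222 221 222 222 222
287 110 111 107 110 114 117 119 127 123 119 118 116 112 201 223 224 224 224 224 222 225 224 224 223 226 224 | 194 196 125 109 109 119 150 170 200 210 208 207 211 207 220 221 222 222 224 222 223 222 221 222 223 223
288 111 110 108 112 111 107 113 119 122 121 119 118 206 222 224 223 222 223 224 223 225 224 223 224 224 224 | 207 209 128 114 110 109 121 143 175 207 220 222 223 223 222 222 224 222 223 224 223 223 223 222 223 224
289 110 110 114 112 113 110 108 116 121 122 119 117 216 221 225 223 225 222 223 225 224 223 224 224 226 224 | 209 209 200 199 126 111 110 122 132 171 197 223 224 224 223 222 223 223 222 224 222 223 224 222 222 222
```

```bash
python3 -c "
from mv import *
print('v4 tip mid', proj('s4',[.5264,-.2931,.193]), 'seen (226.6,257)')
p,r=mir(*m0,.171); print('v1 tip mid',proj('s1',np.array([.585,-.0161,.3413])+r.apply([0,0,.025])),'seen (343,194)')
for z in(.014,.02,.025,.03,.035): print(z,proj('s8',[.5435,-.055,z]), 'light nominal', proj('s8',E('z',st[2]).apply([-.1,-.072,z])+[st[0],st[1],0]))
"
```

```text
v4 tip mid [[226.34198272 261.48189379]] seen (226.6,257)
v1 tip mid [[345.73435697 199.28509211]] seen (343,194)
0.014 [[319.59011954 279.88860758]] light nominal [[319.3192759  280.60736687]]
0.02 [[319.56300144 278.47041661]] light nominal [[319.29124591 279.18948429]]
0.025 [[319.54026924 277.28159441]] light nominal [[319.2677491  278.00091066]]
0.03 [[319.51741437 276.08635693]] light nominal [[319.24412532 276.80591396]]
0.035 [[319.49443583 274.88465211]] light nominal [[319.22037352 275.60444199]]
```

In every view the fingertips sit 4–5 px higher than a 25 mm nose predicts, so they appear shorter, with contact due about now. I'll continue in 1.5 mm steps.

Call:
servo_tool([
  {"offset": [0, 0, 1.5], "twist": [0, 0, 0], "hand": 255},
  {"offset": [0, 0, 1.5], "twist": [0, 0, 0], "hand": 255},
])

```text
time_s: 20.25
eef_pos: [0.5435, -0.055, 0.0375]
tool_rot: [0.989, 0.147, 0.002, 0.0]
wrist_force: [-0.1, 0.6, -0.3]
opening: 0.0006
```

Call:
servo_tool([
  {"offset": [0, 0, 1.5], "twist": [0, 0, 0], "hand": 255},
  {"offset": [0, 0, 1.5], "twist": [0, 0, 0], "hand": 255},
])

```text
time_s: 20.5
eef_pos: [0.5435, -0.055, 0.036]
tool_rot: [0.989, 0.147, 0.002, 0.0]
wrist_force: [0.1, -0.1, 0.1]
opening: 0.0003
```

Call:
servo_tool([
  {"offset": [0, 0, 1.5], "twist": [0, 0, 0], "hand": 255},
  {"offset": [0, 0, 1.5], "twist": [0, 0, 0], "hand": 255},
])

```text
time_s: 20.75
eef_pos: [0.5437, -0.055, 0.0346]
tool_rot: [0.989, 0.147, 0.002, 0.0]
wrist_force: [-0.2, -0.3, 1.7]
opening: 0.001
```

Possibly contact (1.7 N).

Call:
servo_tool([
  {"offset": [0, 0, 1.5], "twist": [0, 0, 0], "hand": 255},
  {"offset": [0, 0, 1.5], "twist": [0, 0, 0], "hand": 255},
])

```text
time_s: 21.0
eef_pos: [0.5436, -0.055, 0.0331]
tool_rot: [0.989, 0.147, 0.002, 0.0]
wrist_force: [-0.2, 0.5, 2.9]
opening: 0.0002
```

Call:
servo_tool([
  {"offset": [0, 0, 1.5], "twist": [0, 0, 0], "hand": 255},
  {"offset": [0, 0, 1.5], "twist": [0, 0, 0], "hand": 255},
])

```text
time_s: 21.25
eef_pos: [0.5437, -0.055, 0.0316]
tool_rot: [0.989, 0.147, 0.002, 0.0]
wrist_force: [-1.1, -0.6, 4.0]
opening: 0.0007
```

Call:
servo_tool([
  {"offset": [0, 0, 1.5], "twist": [0, 0, 0], "hand": 255},
  {"offset": [0, 0, 1.5], "twist": [0, 0, 0], "hand": 255},
])

```text
time_s: 21.5
eef_pos: [0.5437, -0.055, 0.0301]
tool_rot: [0.989, 0.147, 0.002, 0.0]
wrist_force: [-0.9, -0.3, 4.8]
opening: 0.0005
```

Rising spring force. I'll go on to the stop.

Call:
servo_tool([
  {"offset": [0, 0, 1], "twist": [0, 0, 0], "hand": 255},
  {"offset": [0, 0, 1], "twist": [0, 0, 0], "hand": 255},
])

```text
time_s: 21.75
eef_pos: [0.5437, -0.055, 0.0296]
tool_rot: [0.989, 0.147, 0.002, 0.0]
wrist_force: [-2.4, 0.8, 10.0]
opening: 0.0005
```

Call:
servo_tool([
  {"offset": [0, 0, 0.7], "twist": [0, 0, 0], "hand": 255},
  {"offset": [0, 0, 0.7], "twist": [0, 0, 0], "hand": 255},
])

```text
time_s: 22.0
eef_pos: [0.5438, -0.055, 0.0294]
tool_rot: [0.989, 0.147, 0.002, 0.0]
wrist_force: [-5.4, 0.2, 19.3]
opening: 0.0007
```

Hit the stop: the force jumped past 5 N after about 6 mm of travel. I'll let go and retreat.

Call:
servo_tool([
  {"offset": [0, 0, -8], "twist": [0, 0, 0], "hand": 255},
  {"offset": [0, 0, -30], "twist": [0, 0, 0], "hand": 255},
  {"offset": [0, 0, -70], "twist": [0, 0, 0], "hand": 255},
  {"offset": [0, 0, -120], "twist": [0, 0, 0], "hand": 255},
  {"offset": [-20, 50, -130], "twist": [0, 0, 0], "hand": 255},
  {"offset": [-40, 100, -130], "twist": [0, 0, 0], "hand": 255},
  {"offset": [-60, 150, -130], "twist": [0, 0, 0], "hand": 255},
  {"offset": [-60, 180, -130], "twist": [0, 0, 0], "hand": 255},
])

```text
time_s: 23.0
eef_pos: [0.5374, -0.2471, 0.1583]
tool_rot: [0.989, 0.146, 0.002, 0.0]
wrist_force: [1.1, -0.4, 0.2]
opening: 0.0006
```

Call:
servo_tool([
  {"offset": [0, 0, 0], "twist": [0, 0, 0], "hand": 255},
  {"offset": [0, 0, 0], "twist": [0, 0, 0], "hand": 255},
  {"offset": [0, 0, 0], "twist": [0, 0, 0], "hand": 255},
])

```text
time_s: 23.38
eef_pos: [0.5381, -0.2435, 0.1583]
tool_rot: [0.989, 0.148, 0.001, 0.0]
wrist_force: [0.3, 0.1, 0.2]
opening: 0.0002
```

```bash
python3 -c "
from mv import *
cap('scene','s9');cap('top','t9')
a=cv2.imread('pics/s9.png')[180:320,270:410]; b=cv2.imread('pics/t9.png')[190:310,225:345]
for n in 'st':
    d=cv2.absdiff(cv2.imread(f'pics/{n}6.png'),cv2.imread(f'pics/{n}9.png')).max(2); c=d[180:320,270:410] if n=='s' else d[190:310,225:320]; print(n,(c>50).sum())
cv2.imwrite('pics/v9.png',np.hstack([cv2.resize(a,(400,400),interpolation=2),cv2.resize(b,(400,400),interpolation=2)]))"
```

```text
s 629
t 0
```

View pics/v9.png

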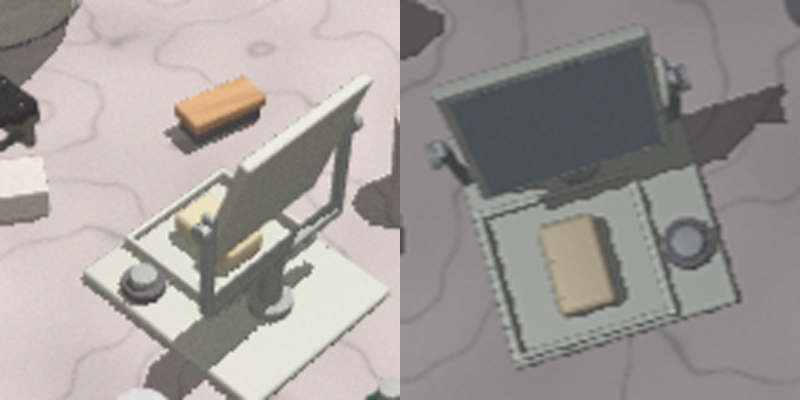

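The picture matches the one before the press: the mirror and soap in the top view did not change at all, and the button is up. The only scene changes are where the arm was.

```bash
python3 -c "
from station import manip; print(manip.job_done())"
```

```text
the job is handed in; nothing more can be done
None
```

The job is handed in, with all three steps done in order by about 23 s of the 62 s allowed. No verdict was reported.

- **Mirror:** I pinched the top edge and swung it to square, leaning back. Refitted from both cameras after release, it reads swivel ≈ -0.02 rad and tilt ≈ 0.255 rad, both inside the limits.
- **Soap:** I lowered it until it touched the tray floor (about 12 N), then released it. It lies flat, about 7 mm from the tray centre.
- **Light button:** I pressed it to its stop. The force rose smoothly to about 5 N over roughly 6 mm, then jumped to 19 N. After I let go, the button looks up again.
- **Last check:** In the final top view the mirror, soap and button area are unchanged from before the press. The arm is clear, and the nailbrush is in place. I did not measure the other bystanders.

These checks disagreed:
- **Fingertips:** They touched the button about 20 mm lower than the stated 25 mm nose length predicted. Every view also showed them 4–5 px too high, so I pressed by force rather than by height.
- **Soap position:** The two cameras differed by 9 mm along the soap's length, and I gripped it between the two.
- **Stand yaw:** A rough check gave 0.28 rad from the front edge and 0.22 rad from the short left edge, against the fitted 0.296 rad. I kept the fitted value; if the left-edge figure were right, the mirror would be about 0.05 rad off square, still within limits.

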